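# Push a row of sample carriers home in the loading lane

### The arm

A 7-joint arm with a two-finger parallel gripper is mounted at the origin on the work surface. World frame = base frame: x ahead of the robot, y to its left, z up, the work surface at z = 0. Lengths are in m, angles in rad, forces in N, time in s.
With the tool pointing down it reaches from about 0.425 to 0.975 m from the base axis. Payload 16.7 kg.
Tool frame: the origin (TCP) lies midway between the tips of the shut fingers; the grasp point (between the pads) lies 19 mm behind it; z points along the fingers, y is the line along which they close (so a half turn about z gives the same grasp; the last joint's range is limited). The gripper opens to 85 mm and grips with 20 to 120 N. Pads are 22 mm wide; open, the fingers measure 114 mm over their backs; the gripper's body (76 mm by 85 mm) begins 54 mm behind the grasp point. The pads swing forward as they close: fully open they stand 13 mm farther back than shut.
Start: joints at [0.952, 0.426, 0.074, 1.606, -0.034, 1.111, -0.067], TCP at [0.306, -0.602, 0.231] pointing down, gripper open.
Joint ranges: [-2.85, 2.85], [-0.5, 2.14], [-1.23, 1.37], [0.21, 2.46], [-1.02, 4.16], [0.16, 2.05], [-2.73, 2.73]. Speed limits (rad/s): [1.89, 1.89, 2.39, 2.39, 3.01, 3.01, 3.01].

### API

Orientations are given as a rotation vector (axis times angle).
In Python, from cell import ctrl gives the robot as it stands. The module is installed in compiled form; this text tells all that it offers.
- The arm moves only by the tool drive_tool, never from a script. Its argument "steps" is a list that holds one entry, the list of rows, each a list of 7 numbers: the shift along the world's x, y, z in cm, then the turn, a rotation vector about the world's x, y, z in rad, then the closure, from -1 (fully open) to 1 (shut). In form: [[[tx, ty, tz, wx, wy, wz, hand], ...]]. A call has 1 to 10 rows; each row shifts and turns the commanded pose from where the row before left it; what a row does not reach is not made up. A row lasts 1/12 s, in which the tool goes at most 41.7 mm and 7.16 degrees, less where a joint would pass 70% of its speed; a pose out of reach is approached as far as the arm can. A call is refused whole if a number of a shift passes 4.17 or a number of a turn 0.125, either way. A call with a gripper value outside its range is refused whole. The fingers move at their own pace and stop on an object; "squeeze" is the grip in N (left out, the last holds). Time passes only in rows, so rows that do not move let the fingers close. It gives the time, the measured TCP pose, the force, the opening and the grip force at its end, in the units of the state.
- ctrl.sense(): the state, without advancing time (a new reading comes with each control period).
- ctrl.snapshot(name): name is "side" or "top"; returns (picture, depth): 480x640x3 uint8, red, green, blue; 480x640 float32, m along the optical axis (not along the pixel's ray), 0 where there is no reading.
- ctrl.camera_info(name): a dict with "camera_matrix" (3x3 intrinsics, pixels), "k1" (the pictures are not rectified: a ray, as slopes to the right and down, at radius r is drawn at 1 + k1 r^2 times it, then the intrinsics apply), "R" (3x3) and "t" (3): a world point X has camera coordinates R X + t. Camera axes: x right, y down, z forward; pixel columns grow to the right and rows downward; lengths in m; the calibration is good to about 2 mm. A picture is of the moment at which its call begins. camera_info takes no time and is no camera call.
- ctrl.close_job(): hands the job in; it is judged then, once.
Trained networks look in the newest picture that a camera, given by its name, has taken for a name from the list of things; names that differ only in an ending like _2 or _b are one class to them, and where a whole thing is asked for, a point or a joint stands for the part that bears it (a point fixed in the world has none). Each returns a list of dicts, best first, with "score" (0 to 1); they miss things now and then, are a little off and sometimes report something else, mostly with a low value. They report only what shows in the picture. A call takes as long as a camera call.
- ctrl.outline_of(camera, thing): "region" (480x640 bool, what is visible of it) and "bbox" ([left, top, right, bottom] in pixels, round what is visible of it).
The state is a dict: "time": time; "qpos": joint angles; "dq": joint speeds; "tau": joint torques, N m; "tcp_pos": TCP position; "tcp_rot": TCP orientation; "wrist_force": force on the tool from outside, world axes, zero at the start; "torque": the same for the moment, N m; "finger_gap": finger opening in m; "grip_force": force on a finger pad.
Only numpy, scipy, OpenCV 4.12 (cv2) and the standard library are available. Lean on these libraries where they do the work, as an engineer would, in place of code of your own. Each camera call takes 0.05 s, during which the arm holds its last target. There are 200 camera calls.

### The job

Push the row of four blue vial carriers along the aluminium lane from behind with the fingertips, gently and as one closed row, until the first carrier rests against the orange end stop and all four touch. Then press the green button fully down and let it go. Do not pick up or tip anything, do not press the red button, and leave everything else on the bench where it is.

Things in the scene. Friction and masses are not known exactly. Their poses are not given: they have to be found in the camera images.
- lane: fixed straight aluminium loading lane on the bench. Origin: on the bench under the lane; its own +x axis points along the lane towards the end stop, y across, z up. A channel 34 mm wide inside, floor 5 mm above the bench, two side walls 4 mm thick whose tops are 13 mm above the bench. The channel runs from x = -180 mm (open end) to x = +170 mm (face of the orange end stop, 42 mm wide, 40 mm high). Behind the stop sits a grey reader box (55 x 70 mm, 34 mm high).
- lane_stop (a point): centre of the end stop's face at the height of the lane floor; axes as the lane's (+x points into the stop)
- carrier1: the first (leading, nearest the end stop) of four loose blue carriers in the lane, a 32 mm cube with a short amber vial (15 mm diameter, 26 mm tall, white cap) fixed upright on top; 58 mm tall in all, 40 to 85 g. Origin: centre of its underside; x along the lane towards the stop. It slides freely in the lane with about 1 mm of play either side. The four stand touching each other in one row, 60 to 150 mm short of the stop at the start.
- carrier2: the second of four loose blue carriers in the lane, a 32 mm cube with a short amber vial (15 mm diameter, 26 mm tall, white cap) fixed upright on top; 58 mm tall in all, 40 to 85 g. Origin: centre of its underside; x along the lane towards the stop. It slides freely in the lane with about 1 mm of play either side. The four stand touching each other in one row.
- carrier3: the third of four loose blue carriers in the lane, a 32 mm cube with a short amber vial (15 mm diameter, 26 mm tall, white cap) fixed upright on top; 58 mm tall in all, 40 to 85 g. Origin: centre of its underside; x along the lane towards the stop. It slides freely in the lane with about 1 mm of play either side. The four stand touching each other in one row.
- carrier4: the last (rear, farthest from the stop) of four loose blue carriers in the lane, a 32 mm cube with a short amber vial (15 mm diameter, 26 mm tall, white cap) fixed upright on top; 58 mm tall in all, 40 to 85 g. Origin: centre of its underside; x along the lane towards the stop. It slides freely in the lane with about 1 mm of play either side. The four stand touching each other in one row.
- start_button_top (a point): centre of the top of the green push button (28 mm diameter, in a white round housing 44 mm wide; the button top is 22 mm above the bench when up; on the bench between robot and lane); pressed straight down
- start_button (a joint): travel of the green button in m: 0 up, 0.006 fully down; spring return, about 5 N when fully down
- eject_button_top (a point): centre of the top of the red push button (28 mm diameter, in a white round housing 44 mm wide; the button top is 22 mm above the bench when up; on the bench between robot and lane); pressed straight down
- eject_button (a joint): travel of the red button in m: 0 up, 0.006 fully down; spring return, about 5 N when fully down
- spare_vial: loose amber vial with black cap, 22 mm diameter, 45 mm tall, standing between the two buttons. Origin: centre of its underside.
- spare_carrier: loose empty grey carrier block, 32 mm cube, on the bench to the left of the lane. Origin: centre of its underside.
- amber_bottle: loose amber bottle, white cap, 60 mm diameter, 120 mm tall, right of the lane. Origin: centre of its underside.
- white_bottle: loose white bottle, blue cap, 68 mm diameter, 140 mm tall, left of the lane. Origin: centre of its underside.
- beaker: loose glass beaker, 54 mm diameter at the rim, 65 mm tall, beyond the lane. Origin: centre of its underside.
- flask: loose green glass conical flask, 68 mm diameter foot, 100 mm tall, beyond the lane. Origin: centre of its underside.
- spatula: loose slim laboratory spatula, black handle and steel blade, 170 mm long, 6 mm thick, lying on the bench to the right of the buttons. Origin: near its middle, on the bench.

How it is judged:
By the outcome, as a careful person would: the job done as asked, in the order asked, and still so for the second after the job is handed in, with the robot touching nothing.
It also fails if it takes over 43 s, if anything falls off the work surface, if the arm or the gripper's body presses on something with over 40 N, if the wrist force passes 120 N, or if a joint passes its speed limit or range.

## Working session

There is one attempt and no reset: what is moved stays moved. The work goes in short steps, Python scripts to look and compute and a tool call to move; the robot and the scene stay as the last step left them, time stands still between calls to the robot, and variables do not carry over. Pictures are saved under pics/ and viewed, at most 10 in all, crops included, and the job is handed in when it is done.

Besides the shell and the picture viewer there is one more tool, called after "Request:" as name(argument=value, ...), one argument or row to a line, values as JSON. drive_tool: Moves the arm, as the interface text tells. Its arguments: {"type":"object","properties":{"steps":{"type":"array","items":{"type":"array","items":{"type":"array","items":{"type":"number"}}}},"squeeze":{"type":"number"}},"required":["steps"]}

```bash
mkdir -p pics
cat > h.py <<'E'
import numpy as np, cv2
from cell import ctrl
def pts(cam, uv, depth):
    c=ctrl.camera_info(cam);K=np.array(c["camera_matrix"]);R=np.array(c["R"]);t=np.array(c["t"])
    uv=np.asarray(uv,float).reshape(-1,2)
    n=cv2.undistortPoints(uv.reshape(-1,1,2),K,np.array([c["k1"],0,0,0,0.])).reshape(-1,2)
    d=depth[uv[:,1].astype(int),uv[:,0].astype(int)]
    P=np.c_[n*d[:,None],d]
    return (P-t)@R
def region(cam,thing,depth,n=1):
    out=[]
    for o in ctrl.outline_of(cam,thing)[:n]:
        v,u=np.nonzero(o["region"]&(depth>0)); out.append((o["score"],o["bbox"],pts(cam,np.c_[u,v],depth)))
    return out
E
python3 - <<'E'
from h import *
s=ctrl.sense(); print(s)
for c in ("top","side"):
    p,d=ctrl.snapshot(c); cv2.imwrite(f"pics/{c}0.png",p[...,::-1]); np.save(f"{c}d.npy",d)
    for th in ["lane","carrier1","start_button","eject_button","spare_vial","spatula","spare_carrier","white_bottle","amber_bottle"]:
        for sc,b,P in region(c,th,d,4 if th=="carrier1" else 1):
            print(c,th,round(sc,2),np.round(b),np.round(np.median(P,0),3),np.round(np.percentile(P,2,axis=0),3),np.round(np.percentile(P,98,axis=0),3))
E
```

```text
{'time': 0.0, 'qpos': array([ 0.95147866,  0.42675494,  0.07381879,  1.6066115 , -0.03406507,
        1.11079366, -0.06707628]), 'dq': array([-1.65202856e-03, -8.85278148e-05, -4.41634583e-04, -1.54376519e-04,
       -4.61671985e-04, -9.03812244e-04,  1.30493866e-03]), 'tau': array([ 1.55860596e-05, -9.49854326e+01,  3.76080215e+00, -4.63508427e+01,
        1.91807962e-02,  1.02162705e-02,  1.65247229e-05]), 'tcp_pos': array([ 0.30538548, -0.60150797,  0.23059236]), 'tcp_rot': array([-3.05409003e+00, -7.30986366e-01,  6.54730914e-04]), 'wrist_force': array([ 0.24062438, -0.08640836, -0.29664743]), 'torque': array([-0.05001992,  0.04103752, -0.040376  ]), 'grip_force': 0.0, 'finger_gap': 0.08554805435746908}
top lane 0.73 [225. 210. 410. 251.] [0.591 0.107 0.008] [ 0.562 -0.163 -0.   ] [0.632 0.239 0.038]
top carrier1 0.76 [331. 225. 349. 242.] [ 0.586 -0.009  0.038] [ 0.574 -0.026  0.011] [0.606 0.005 0.065]
top carrier1 0.73 [288. 220. 301. 238.] [0.591 0.087 0.037] [0.58  0.071 0.015] [0.611 0.102 0.065]
top carrier1 0.66 [317. 219. 331. 239.] [0.587 0.023 0.038] [0.576 0.01  0.013
[... 1450 characters left out ...]
 -0.099  0.022] [ 0.409 -0.117  0.015] [ 0.434 -0.091  0.024]
side eject_button 0.58 [373. 295. 386. 313.] [0.411 0.107 0.022] [0.401 0.093 0.013] [0.426 0.117 0.024]
side spare_vial 0.74 [408. 265. 425. 287.] [ 0.403 -0.     0.029] [ 0.396 -0.013  0.003] [0.415 0.004 0.047]
side spatula 0.71 [325. 230. 342. 254.] [0.584 0.028 0.038] [0.575 0.011 0.015] [0.603 0.04  0.065]
side spare_carrier 0.61 [239. 376. 270. 420.] [0.422 0.385 0.03 ] [0.413 0.366 0.002] [0.445 0.396 0.035]
side white_bottle 0.74 [106. 283. 172. 371.] [0.61  0.445 0.079] [0.598 0.41  0.006] [0.642 0.471 0.141]
side amber_bottle 0.68 [419. 149. 443. 198.] [ 0.583 -0.354  0.062] [ 0.563 -0.382  0.009] [ 0.614 -0.342  0.121]
```

Run:
```python
from h import *
p=cv2.imread("pics/top0.png"); d=np.load("topd.npy")
cv2.imwrite("pics/top0c.png",cv2.resize(p[180:350,200:500],(800,453),interpolation=cv2.INTER_CUBIC))
# point cloud: orange and blue, lane walls
v,u=np.nonzero(d>0); P=pts("top",np.c_[u,v],d); c=p[v,u].astype(int)
hsv=cv2.cvtColor(p,cv2.COLOR_BGR2HSV)[v,u].astype(int)
near=(P[:,0]>.53)&(P[:,0]<.68)&(abs(P[:,1])<.32)
def st(n,m):
    Q=P[m]; print(n,len(Q),np.round(np.median(Q,0),4),np.round(np.percentile(Q,[2],axis=0),4),np.round(np.percentile(Q,98,axis=0),4))
or_=near&(hsv[:,0]<18)&(hsv[:,1]>150)&(hsv[:,2]>120); st("orange",or_)
bl=near&(hsv[:,0]>95)&(hsv[:,0]<130)&(hsv[:,1]>120)&(P[:,2]>.03)&(P[:,2]<.045); st("bluetop",bl)
Q=P[bl][:,:2]; m=Q.mean(0); w=np.linalg.svd(Q-m,full_matrices=False)[2][0]; print("blue",m,w)
wl=near&(P[:,2]>.009)&(P[:,2]<.018)&(hsv[:,1]<60); st("wall",wl)
Q=P[wl][:,:2]; m=Q.mean(0); w=np.linalg.svd(Q-m,full_matrices=False)[2][0]; print("wall",m,w)
cam=ctrl.camera_info("top");print(-np.array(cam["R"]).T@cam["t"])
cam=ctrl.camera_info("side");print(-np.array(cam["R"]).T@cam["t"])
```

```text
orange 13 [0.5978 0.1853 0.0393] [[0.5843 0.1835 0.0375]] [0.612  0.1872 0.0407]
bluetop 504 [0.5874 0.0384 0.0371] [[ 0.5747 -0.0233  0.0312]] [0.6078 0.1003 0.0409]
blue [0.58937671 0.03915269] [-0.06212519 -0.99806836]
wall 559 [ 0.5786 -0.0248  0.0127] [[ 0.5625 -0.1636  0.0091]] [0.6201 0.2096 0.0168]
wall [0.58615321 0.00553273] [-0.03627333 -0.99934191]
[0.38952306 0.04570372 1.0194166 ]
[0.08268843 0.61398521 0.52163829]
```

View pics/top0c.png

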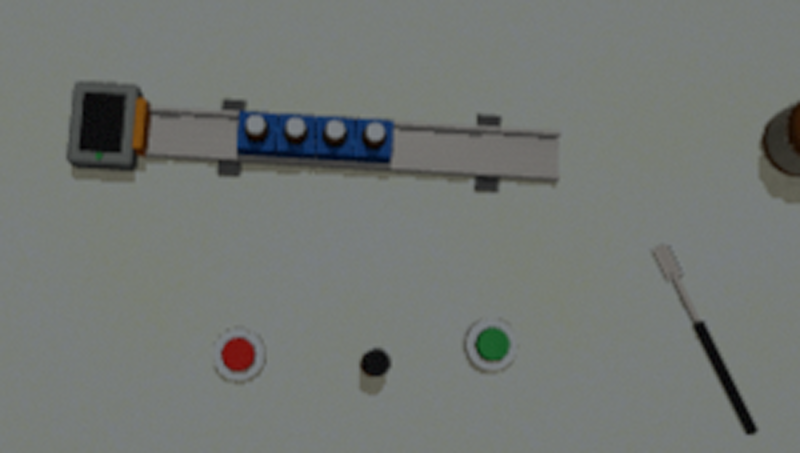

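View pics/side0.png

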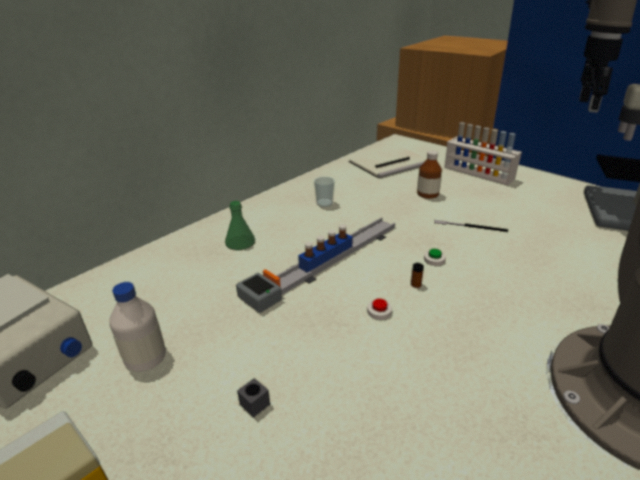

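The top view crop shows the stop and reader at the left (orange at crop 140,125), which is world +y. The row spans crop x 238–392. The green button is at (492,344), red at (238,354), vial at (375,362). Nothing stands in the open end of the lane.

```bash
cat > fit.py <<'E'
from h import *
def cloud(cam,p,d):
    v,u=np.nonzero(d>0); P=pts(cam,np.c_[u,v],d); hsv=cv2.cvtColor(p,cv2.COLOR_BGR2HSV)[v,u].astype(int); return P,hsv,u,v
E
python3 - <<'E'
from fit import *
for c in ("top","side"):
    p=cv2.imread(f"pics/{c}0.png"); d=np.load(f"{c}d.npy"); P,h,u,v=cloud(c,p,d)
    near=(P[:,0]>.53)&(P[:,0]<.68)&(abs(P[:,1])<.32)
    bl=near&(h[:,0]>95)&(h[:,0]<130)&(h[:,1]>120)
    t=bl&(P[:,2]>.034)&(P[:,2]<.041)
    r=cv2.minAreaRect(P[t][:,:2].astype(np.float32)*1000); print(c,"blue rect",r, np.round(cv2.boxPoints(r)))
    o=near&(h[:,0]<20)&(h[:,1]>130)&(h[:,2]>80)&(P[:,1]>.15); Q=P[o]; print("orange",len(Q),Q[:,1].min(),np.median(Q,0),Q.max(0))
    # wall outer edges per y bin
    w=near&(P[:,2]>.008)&(P[:,2]<.018)&(h[:,1]<70)
    for y in np.arange(-.16,.17,.04):
        s=w&(abs(P[:,1]-y)<.02); 
        if s.sum()>5: print(round(y,2),s.sum(),np.round(P[s][:,0].min(),4),np.round(P[s][:,0].max(),4))
    g=(abs(P[:,0]-.42)<.03)&(abs(P[:,1]+.105)<.03)&(h[:,0]>45)&(h[:,0]<90)&(h[:,1]>120)&(P[:,2]>.018)
    (cx,cy),rad=cv2.minEnclosingCircle(P[g][:,:2].astype(np.float32)*1000);print("green",g.sum(),cx,cy,rad,np.median(P[g],0))
E
```

```text
top blue rect ((592.0284423828125, 38.65275573730469), (127.88433837890625, 30.77001190185547), 87.02002716064453) [[573. -24.]
 [604. -26.]
 [611. 102.]
 [580. 103.]]
orange 71 0.1789242928564929 [0.60031524 0.18382144 0.03930109] [0.62058173 0.18913782 0.04459099]
-0.16 68 0.5602 0.6027
-0.12 94 0.5626 0.6053
-0.08 84 0.5647 0.6073
-0.04 82 0.5671 0.6095
0.0 33 0.5689 0.6107
0.04 37 0.5715 0.577
0.08 36 0.5742 0.579
0.12 87 0.5758 0.6209
0.16 104 0.5783 0.6228
green 106 420.59881591796875 -106.22911071777344 12.541297912597656 [ 0.42021705 -0.10577712  0.02233913]
side blue rect ((590.517822265625, 41.666175842285156), (127.90994262695312, 33.51683044433594), 88.20539855957031) [[572. -22.]
 [605. -23.]
 [609. 105.]
 [576. 106.]]
orange 123 0.1534544805864661 [0.59671873 0.1879583  0.03958864] [0.6227145  0.19087184 0.04270285]
-0.16 51 0.5601 0.6028
-0.12 84 0.5606 0.6054
-0.08 88 0.5628 0.6079
-0.04 55 0.5642 0.6077
0.0 54 0.5668 0.5755
0.04 59 0.5695 0.5785
0.08 63 0.5719 0.6163
0.12 126 0.5746 0.6203
0.16 89 0.5758 0.6206
green 79 421.08673095703125 -102.10567474365234 12.96311092376709 [ 0.41982094 -0.09963725  0.02264644]
```

Request:
drive_tool(
  steps=[
    [[2.5,3.0,0,0,0,0.1153,1],[2.5,4.0,0,0,0,0.1153,1],[2.5,4.0,0,0,0,0.1153,1],[2.5,4.0,0,0,0,0.1153,1],[2.5,4.0,0,0,0,0.1153,1],[2.5,4.0,0,0,0,0.1153,1],[2.5,4.0,0,0,0,0.1153,1],[2.5,4.0,0,0,0,0.1153,1],[2.5,4.0,0,0,0,0.1153,1],[2.5,4.0,0,0,0,0,1]],
  ],
  squeeze=20,
)

```text
time: 1.83
tcp_pos: [0.53, -0.2521, 0.2317]
tcp_rot: [2.282, 2.159, 0.0]
wrist_force: [1.4, -0.9, 0.1]
finger_gap: 0.0
grip_force: 0.0
```

Request:
drive_tool(
  steps=[
    [[1.1,3.4,-1.0,0,0,0,1],[1.1,3.4,-2.0,0,0,0,1],[1.1,3.4,-3.0,0,0,0,1],[1.1,3.4,-3.0,0,0,0,1],[1.07,3.6,-3.0,0,0,0,1],[0,0,-3.0,0,0,0,1],[0,0,-2.5,0,0,0,1],[0,0,-1.5,0,0,0,1],[0,0,-1.0,0,0,0,1],[0,0,0,0,0,0,1]],
  ],
)

```text
time: 2.67
tcp_pos: [0.5792, -0.0938, 0.0399]
tcp_rot: [-2.289, -2.149, 0.003]
wrist_force: [-0.9, 0.8, 0.4]
finger_gap: -0.0001
grip_force: 0.0
```

Request:
drive_tool(
  steps=[
    [[0.25,0,-0.5,0,0,0,1],[0.2,0,-0.5,0,0,0,1],[0,0,-0.5,0,0,0,1],[0,0,-0.5,0,0,0,1],[0,0,0,0,0,0,1],[0,0,0,0,0,0,1]],
  ],
)

```text
time: 3.17
tcp_pos: [0.5846, -0.0939, 0.0216]
tcp_rot: [-2.291, -2.15, 0.0]
wrist_force: [0.7, -0.5, -0.2]
finger_gap: -0.0
grip_force: 0.0
```

Run:
```python
from fit import *
p,d=ctrl.snapshot("side"); cv2.imwrite("pics/s1.png",cv2.resize(p[150:330,220:480,::-1],(780,540),interpolation=cv2.INTER_CUBIC))
s=ctrl.sense();print(s["tcp_pos"],s["wrist_force"],s["tcp_rot"])
```

```text
[ 0.58473914 -0.09393803  0.021865  ] [-0.49213283 -0.45888645 -0.4919781 ] [2.29071193e+00 2.14991054e+00 6.89891114e-05]
```

View pics/s1.png

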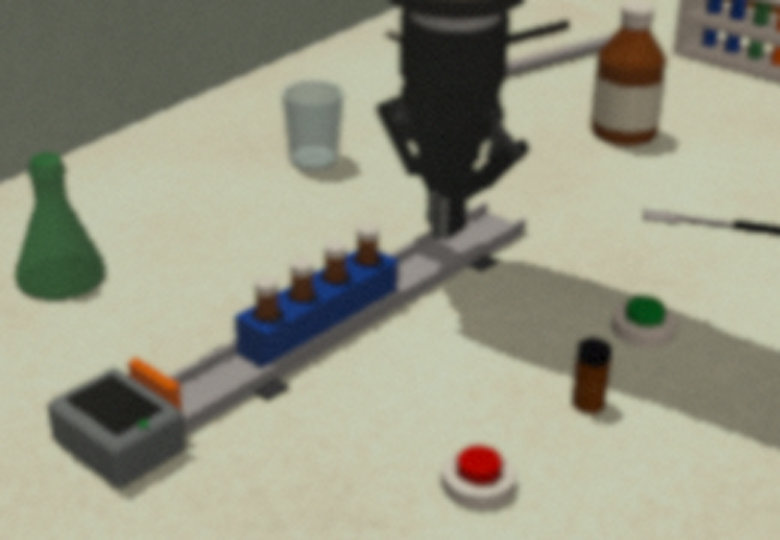

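The side view shows the shut fingers over the open lane behind the row (crop 445,215), with the row closed and about 6 cm ahead of them. I'll approach now, slowly near contact.

Request:
drive_tool(
  steps=[
    [[0.03,0.6,-0.2,0,0,0,1],[0.05,0.9,-0.2,0,0,0,1],[0.06,1.0,0,0,0,0,1],[0.05,0.8,0,0,0,0,1],[0.03,0.5,0,0,0,0,1],[0.02,0.3,0,0,0,0,1],[0.01,0.2,0,0,0,0,1],[0.01,0.2,0,0,0,0,1],[0.01,0.2,0,0,0,0,1]],
  ],
)

```text
time: 3.97
tcp_pos: [0.5874, -0.0471, 0.0177]
tcp_rot: [2.291, 2.149, -0.0]
wrist_force: [0.3, -0.1, 0.5]
finger_gap: 0.0001
grip_force: 0.0
```

Request:
drive_tool(
  steps=[
    [[0.01,0.15,0,0,0,0,1],[0.01,0.15,0,0,0,0,1],[0.01,0.15,0,0,0,0,1],[0.01,0.15,0,0,0,0,1],[0.01,0.15,0,0,0,0,1],[0.01,0.15,0,0,0,0,1],[0.01,0.15,0,0,0,0,1],[0.01,0.15,0,0,0,0,1],[0.01,0.15,0,0,0,0,1],[0.01,0.15,0,0,0,0,1]],
  ],
)

```text
time: 4.8
tcp_pos: [0.5884, -0.0321, 0.0177]
tcp_rot: [2.291, 2.15, -0.0]
wrist_force: [-0.6, -1.8, 0.4]
finger_gap: -0.0
grip_force: 0.9
```

Request:
drive_tool(
  steps=[
    [[0.011,0.2,0,0,0,0,1],[0.014,0.25,0,0,0,0,1],[0.014,0.25,0,0,0,0,1],[0.014,0.25,0,0,0,0,1],[0.014,0.25,0,0,0,0,1],[0.014,0.25,0,0,0,0,1],[0.014,0.25,0,0,0,0,1],[0.014,0.25,0,0,0,0,1],[0.014,0.25,0,0,0,0,1],[0.014,0.25,0,0,0,0,1]],
  ],
)

```text
time: 5.63
tcp_pos: [0.5898, -0.0071, 0.0177]
tcp_rot: [-2.291, -2.15, 0.0]
wrist_force: [0.7, -2.5, 0.9]
finger_gap: 0.0002
grip_force: 0.9
```

Run:
```python
from fit import *
p,d=ctrl.snapshot("side"); cv2.imwrite("pics/s2.png",cv2.resize(p[190:330,230:430,::-1],(800,560),interpolation=cv2.INTER_CUBIC))
s=ctrl.sense();print(s["tcp_pos"],s["wrist_force"])
```

```text
[ 0.58982906 -0.00650099  0.01773294] [-0.30013947  0.27341524 -0.45156306]
```

View pics/s2.png

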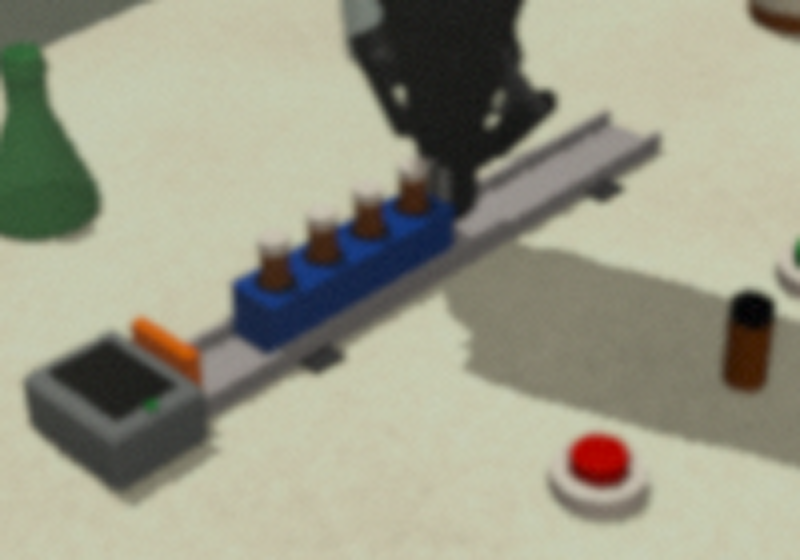

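The row is still closed and upright, with fingertips on the rear face (crop 455,205). About 45 mm are left, so I'll keep pushing.

Request:
drive_tool(
  steps=[
    [[0.011,0.2,0,0,0,0,1],[0.014,0.25,0,0,0,0,1],[0.014,0.25,0,0,0,0,1],[0.014,0.25,0,0,0,0,1],[0.014,0.25,0,0,0,0,1],[0.014,0.25,0,0,0,0,1],[0.014,0.25,0,0,0,0,1],[0.014,0.25,0,0,0,0,1],[0.014,0.25,0,0,0,0,1],[0.014,0.25,0,0,0,0,1]],
  ],
)

```text
time: 6.52
tcp_pos: [0.5912, 0.0173, 0.0177]
tcp_rot: [-2.291, -2.15, -0.0]
wrist_force: [-0.4, -1.2, 0.3]
finger_gap: -0.0001
grip_force: 1.0
```

Request:
drive_tool(
  steps=[
    [[0.011,0.2,0,0,0,0,1],[0.011,0.2,0,0,0,0,1],[0.011,0.2,0,0,0,0,1],[0.01,0.15,0,0,0,0,1],[0.01,0.15,0,0,0,0,1],[0.01,0.15,0,0,0,0,1],[0.006,0.1,0,0,0,0,1],[0.006,0.1,0,0,0,0,1],[0.006,0.1,0,0,0,0,1]],
  ],
)

```text
time: 7.27
tcp_pos: [0.592, 0.0306, 0.0177]
tcp_rot: [-2.291, -2.15, 0.0]
wrist_force: [-0.1, -2.3, 0.9]
finger_gap: -0.0001
grip_force: 1.1
```

```bash
cat > row.py <<'E'
from fit import *
def row():
  for c in ("top","side"):
    p,d=ctrl.snapshot(c); p=np.ascontiguousarray(p[...,::-1]); P,h,u,v=cloud(c,p,d)
    near=(P[:,0]>.53)&(P[:,0]<.68)&(abs(P[:,1])<.32)
    t=near&(h[:,0]>95)&(h[:,0]<130)&(h[:,1]>120)&(P[:,2]>.034)&(P[:,2]<.041)
    r=cv2.minAreaRect(P[t][:,:2].astype(np.float32)*1000); print(c,np.round(r[0],1),np.round(r[1],1),np.round(cv2.boxPoints(r)).tolist())
    cv2.imwrite(f"pics/row_{c}.png",p)
E
python3 -c "
from row import *
row(); print(ctrl.sense()['tcp_pos'],ctrl.sense()['wrist_force'])"
```

```text
top [597.5 117. ] [101.6  31.6] [[579.0, 67.0], [611.0, 65.0], [616.0, 167.0], [584.0, 169.0]]
side [594.4 107.5] [127.8  32. ] [[574.0, 45.0], [606.0, 43.0], [615.0, 170.0], [583.0, 172.0]]
[0.59198408 0.03088525 0.01772793] [-0.62823285 -0.73344563  0.44345262]
```

Request:
drive_tool(
  steps=[
    [[0.006,0.1,0,0,0,0,1],[0.006,0.1,0,0,0,0,1],[0.006,0.1,0,0,0,0,1],[0.006,0.1,0,0,0,0,1],[0.006,0.1,0,0,0,0,1],[0.006,0.1,0,0,0,0,1],[0.006,0.1,0,0,0,0,1],[0.003,0.05,0,0,0,0,1]],
  ],
)

```text
time: 8.03
tcp_pos: [0.5924, 0.0383, 0.0177]
tcp_rot: [-2.29, -2.15, -0.0]
wrist_force: [0.6, -1.9, 0.9]
finger_gap: 0.0001
grip_force: 1.1
```

Request:
drive_tool(
  steps=[
    [[0.003,0.05,0,0,0,0,1],[0.003,0.05,0,0,0,0,1],[0.003,0.05,0,0,0,0,1],[0.003,0.05,0,0,0,0,1]],
  ],
)

```text
time: 8.37
tcp_pos: [0.5926, 0.0401, 0.0177]
tcp_rot: [2.291, 2.15, -0.0]
wrist_force: [-0.1, -1.5, 1.4]
finger_gap: 0.0001
grip_force: 1.1
```

Request:
drive_tool(
  steps=[
    [[0.003,0.05,0,0,0,0,1],[0.003,0.05,0,0,0,0,1],[0.003,0.05,0,0,0,0,1]],
  ],
)

```text
time: 8.62
tcp_pos: [0.5926, 0.0416, 0.0177]
tcp_rot: [-2.291, -2.15, 0.0]
wrist_force: [-0.2, -2.4, 0.8]
finger_gap: -0.0001
grip_force: 1.1
```

```bash
python3 -c "
from row import *
row(); print(ctrl.sense()['tcp_pos'],ctrl.sense()['wrist_force'])"
```

```text
top [597.6 129.4] [99.9 31.9] [[580.0, 80.0], [611.0, 79.0], [616.0, 179.0], [584.0, 180.0]]
side [594.4 113.9] [124.2  31.1] [[576.0, 53.0], [607.0, 51.0], [613.0, 175.0], [582.0, 177.0]]
[0.59263387 0.0417674  0.01770205] [-0.25148643 -0.84896299  0.60189626]
```

Request:
drive_tool(
  steps=[
    [[0.002,0.04,0,0,0,0,1],[0.002,0.04,0,0,0,0,1]],
  ],
)

```text
time: 8.88
tcp_pos: [0.5926, 0.0422, 0.0177]
tcp_rot: [2.291, 2.15, -0.0]
wrist_force: [-0.5, -4.2, 1.8]
finger_gap: -0.0002
grip_force: 2.5
```

Request:
drive_tool(
  steps=[
    [[0.002,0.04,0,0,0,0,1],[0.002,0.04,0,0,0,0,1]],
  ],
)

```text
time: 9.05
tcp_pos: [0.5926, 0.0423, 0.0177]
tcp_rot: [2.291, 2.149, -0.001]
wrist_force: [-1.3, -7.9, 2.0]
finger_gap: 0.0001
grip_force: 4.2
```

Request:
drive_tool(
  steps=[
    [[0.002,0.03,0,0,0,0,1],[0.002,0.03,0,0,0,0,1]],
  ],
)

```text
time: 9.22
tcp_pos: [0.5926, 0.0423, 0.0177]
tcp_rot: [2.291, 2.148, -0.002]
wrist_force: [-0.5, -10.6, 3.2]
finger_gap: -0.0001
grip_force: 5.3
```

Force rises to about 10 N and the TCP stalls at y = 42.3 mm, so the row is against the stop. Next I'll back straight off and lift.

Request:
drive_tool(
  steps=[
    [[-0.003,-0.05,0,0,0,0,1],[-0.006,-0.1,0,0,0,0,1],[-0.011,-0.2,0,0,0,0,1],[-0.02,-0.4,0,0,0,0,1],[-0.04,-0.8,0,0,0,0,1],[-0.08,-1.5,0,0,0,0,1],[-0.1,-2.0,0.5,0,0,0,1],[-0.1,-2.0,1.5,0,0,0,1],[-0.1,-2.0,2.5,0,0,0,1],[0,-1.0,2.0,0,0,0,1]],
  ],
)

```text
time: 10.05
tcp_pos: [0.5875, -0.0601, 0.0835]
tcp_rot: [-2.293, -2.147, 0.002]
wrist_force: [0.3, 0.3, 0.9]
finger_gap: 0.0
grip_force: 0.0
```

```bash
python3 -c "
from row import *
row(); print(ctrl.sense()['tcp_pos'],ctrl.sense()['wrist_force'])
p=cv2.imread('pics/row_side.png');q=cv2.imread('pics/row_top.png')
a=cv2.resize(p[190:310,230:380],(500,400),interpolation=cv2.INTER_CUBIC);b=cv2.resize(q[205:260,220:330],(300,150),interpolation=cv2.INTER_CUBIC)
o=np.zeros((400,800,3),np.uint8);o[:,:500]=a;o[:150,500:]=b;cv2.imwrite('pics/s3.png',o)"
```

```text
top [597.1 116.4] [126.8  31.5] [[578.0, 54.0], [609.0, 52.0], [617.0, 179.0], [585.0, 181.0]]
side [595.2 115.2] [120.1  31.2] [[576.0, 56.0], [607.0, 54.0], [615.0, 174.0], [584.0, 176.0]]
[ 0.58967971 -0.05996591  0.08572661] [-0.24916258  0.29764523  0.2987151 ]
```

View pics/s3.png

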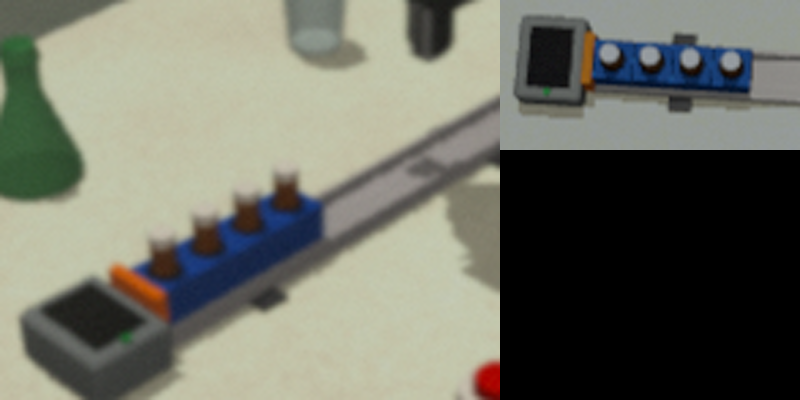

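Carriers are seated: the row touches the orange stop (crop 165,300), with no gaps and all upright. Now the green button.

Request:
drive_tool(
  steps=[
    [[-1.0,-0.3,0,0,0,0,1],[-2.0,-0.5,0,0,0,0,1],[-2.5,-0.7,0,0,0,0,1],[-2.5,-0.7,0,0,0,0,1],[-2.5,-0.7,0,0,0,0,1],[-2.5,-0.7,0,0,0,0,1],[-2.0,-0.5,0,0,0,0,1],[-1.4,-0.3,0,0,0,0,1],[-0.5,-0.1,0,0,0,0,1],[0,0,0,0,0,0,1]],
  ],
)

```text
time: 10.98
tcp_pos: [0.4176, -0.1017, 0.0823]
tcp_rot: [-2.29, -2.149, 0.002]
wrist_force: [0.9, -0.6, -0.1]
finger_gap: -0.0002
grip_force: 0.0
```

Request:
drive_tool(
  steps=[
    [[0,0,-1.0,0,0,0,1],[0,0,-1.0,0,0,0,1],[0,0,-1.0,0,0,0,1],[0,0,-0.5,0,0,0,1],[0,0,0,0,0,0,1],[0,0,0,0,0,0,1]],
  ],
)

```text
time: 11.48
tcp_pos: [0.419, -0.1014, 0.047]
tcp_rot: [-2.289, -2.15, 0.001]
wrist_force: [0.4, -0.2, -0.0]
finger_gap: -0.0002
grip_force: 0.0
```

Run:
```python
from fit import *
p,d=ctrl.snapshot("side"); q,_=ctrl.snapshot("top")
a=cv2.resize(p[200:300,380:480],(400,400),interpolation=cv2.INTER_CUBIC);b=cv2.resize(q[260:360,330:430],(400,400),interpolation=cv2.INTER_CUBIC)
cv2.imwrite("pics/s4.png",np.hstack([a,b])[...,::-1])
s=ctrl.sense();print(s["tcp_pos"],s["wrist_force"],s["tcp_rot"])
```

```text
[ 0.41931864 -0.10158944  0.04774955] [-0.32331679  0.19925884  0.25989368] [-2.29036724e+00 -2.15006031e+00 -4.00309928e-05]
```

View pics/s4.png

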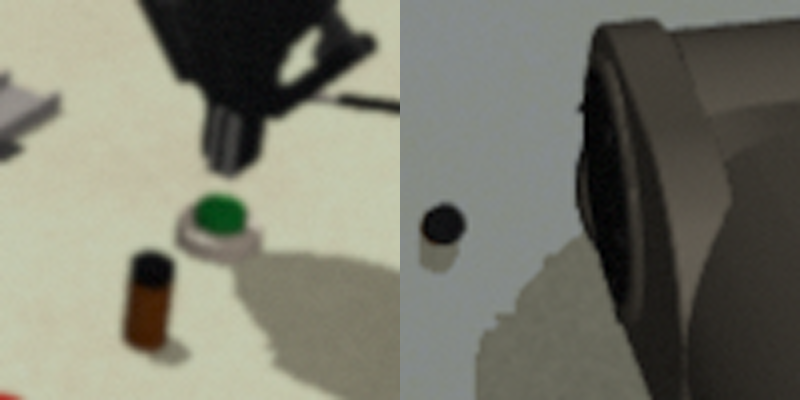

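The fingertips are centred above the green button (left crop: tips at 230,170, button at 220,215). Pressing straight down.

Request:
drive_tool(
  steps=[
    [[0.1,-0.3,-0.8,0,0,0,1],[0,0,-0.8,0,0,0,1],[0,0,-0.5,0,0,0,1],[0,0,-0.3,0,0,0,1],[0,0,-0.2,0,0,0,1],[0,0,-0.2,0,0,0,1],[0,0,0,0,0,0,1]],
  ],
)

```text
time: 12.17
tcp_pos: [0.4198, -0.1047, 0.0194]
tcp_rot: [-2.29, -2.15, 0.001]
wrist_force: [-2.5, -0.3, 3.8]
finger_gap: 0.0
grip_force: 1.4
```

Request:
drive_tool(
  steps=[
    [[0,0,-0.1,0,0,0,1],[0,0,-0.1,0,0,0,1],[0,0,-0.05,0,0,0,1],[0,0,0,0,0,0,1]],
  ],
)

```text
time: 12.5
tcp_pos: [0.4201, -0.1047, 0.0172]
tcp_rot: [-2.291, -2.15, 0.0]
wrist_force: [-2.8, -0.0, 4.4]
finger_gap: -0.0
grip_force: 2.1
```

Request:
drive_tool(
  steps=[
    [[0,0,-0.1,0,0,0,1],[0,0,-0.05,0,0,0,1],[0,0,0,0,0,0,1]],
  ],
)

```text
time: 12.75
tcp_pos: [0.4202, -0.1047, 0.0159]
tcp_rot: [2.291, 2.15, -0.0]
wrist_force: [-5.9, 0.9, 14.1]
finger_gap: -0.0002
grip_force: 6.9
```

Request:
drive_tool(
  steps=[
    [[0,0,-0.05,0,0,0,1],[0,0,0,0,0,0,1]],
  ],
)

```text
time: 12.92
tcp_pos: [0.4202, -0.1047, 0.0157]
tcp_rot: [2.29, 2.15, -0.0]
wrist_force: [-8.1, 2.3, 24.7]
finger_gap: -0.0002
grip_force: 12.4
```

Bottomed out: z is about 16 mm and the force is well past the 5 N spring. Releasing and lifting.

Request:
drive_tool(
  steps=[
    [[0,0,0.1,0,0,0,1],[0,0,0.2,0,0,0,1],[0,0,0.4,0,0,0,1],[0,0,1.0,0,0,0,1],[0,0,2.0,0,0,0,1],[0,0,3.0,0,0,0,1],[0,0,3.0,0,0,0,1],[0,0,1.0,0,0,0,1],[0,0,0,0,0,0,1],[0,0,0,0,0,0,1]],
  ],
)

```text
time: 13.75
tcp_pos: [0.4206, -0.105, 0.123]
tcp_rot: [2.29, 2.148, 0.002]
wrist_force: [0.2, -0.3, -0.6]
finger_gap: 0.0002
grip_force: 0.0
```

Run:
```python
from row import *
row(); p=cv2.imread("pics/row_side.png"); cv2.imwrite("pics/s5.png",cv2.resize(p[180:340,230:470],(780,520),interpolation=cv2.INTER_CUBIC))
s=ctrl.sense();print(s["tcp_pos"],s["wrist_force"])
```

```text
top [596.8 115.8] [127.4  31.4] [[577.0, 53.0], [609.0, 51.0], [616.0, 178.0], [585.0, 180.0]]
side [594.5 115.4] [120.5  32.7] [[576.0, 56.0], [609.0, 55.0], [613.0, 175.0], [580.0, 176.0]]
[ 0.41970746 -0.10470217  0.1216439 ] [-0.25699807 -0.73682668 -0.13879423]
```

View pics/s5.png

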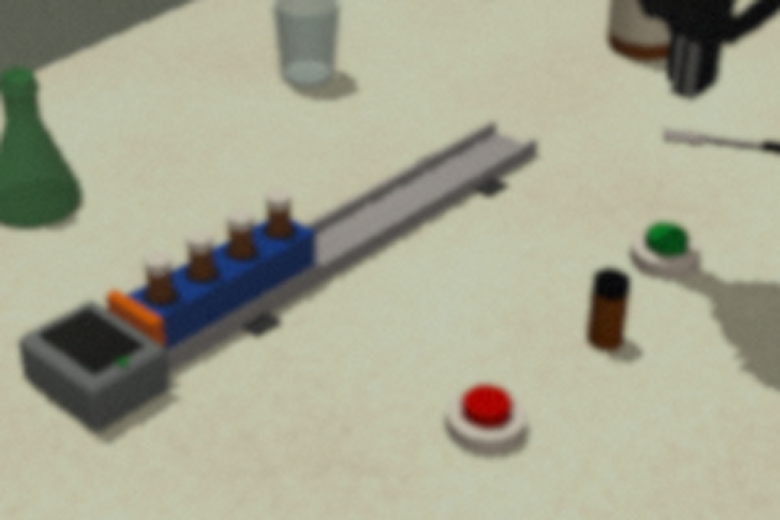

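The row sits against the stop (crop 160,315), the green button is up again (665,238), the vial and red button are untouched, and the arm is clear.

```bash
python3 -c "
from cell import ctrl
print(ctrl.close_job())"
```

```text
the job is handed in; nothing more can be done
None
```

The four carriers rest against the orange end stop as one closed row, the green button was pressed fully down and let go, and the job was handed in with the arm clear at about 14 s of the 43 s allowed.

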